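Load a T-ended bar on the narrow anvil of a marking press and stamp it

ROBOT

A 7-joint arm with a two-finger parallel gripper is mounted at the origin on the work surface. World frame = base frame: x ahead of the robot, y to its left, z up, the work surface at z = 0. Lengths are in m, angles in rad, forces in N, time in s.
With the tool pointing down it reaches from about 0.425 to 0.875 m from the base axis. Payload 4.7 kg.
Tool frame: the origin (TCP) lies on the centre line of the jaws, within the pads' length; the fingertips stand ctrl.tcp_to_tips ahead of it and the grasp point (between the pads) lies 2 mm behind it (ctrl.tcp_to_tips is the distance from the TCP to the fingertips, in m); z points along the fingers, y is the line along which they close (so a half turn about z gives the same grasp; the last joint's range is limited). The gripper opens to 87 mm and grips with 3 to 60 N. Pads are 19 mm wide; open, the fingers measure 117 mm over their backs; the gripper's body (75 mm by 190 mm) begins 51 mm behind the grasp point.
Start: joints at [1.127, 0.321, -0.07, 1.45, 0.023, 1.371, -0.057], TCP at [0.287, -0.583, 0.24] pointing down, gripper open.
Joint ranges: [-2.86, 2.86], [-0.3, 2.09], [-1.38, 1.24], [0.06, 2.45], [-1.56, 4.7], [0.09, 2.05], [-2.69, 2.69]. Speed limits (rad/s): [2.57, 2.57, 3.14, 3.14, 3.14, 3.14, 3.14].

INTERFACE

Orientations are given as a rotation vector (axis times angle).
In Python, from bench import ctrl, optics, close_job gives the robot as it stands.
- The arm moves only by the shell command python3 -m inch 'ROWS' [OPENING] [FORCE]. ROWS is JSON, a list of rows, each a list of 2 entries, a list of its own where there are three numbers: the shift along the tool's x, y, z in mm, then the turn, a rotation vector about the tool's x, y, z in degrees. In form: [[[x, y, z], [ax, ay, az]], ...]. A call has exactly 10 rows; each row shifts and turns the commanded pose from where the row before left it, along the tool's axes as they then stand; what a row does not reach is not made up. A row lasts 1/10 s, in which the tool goes at most 50 mm and 8.59 degrees, less where a joint would pass 70% of its speed; a pose out of reach is approached as far as the arm can. A call is refused whole if a number of a shift passes 50 or a number of a turn 8.59, either way. A call with a gripper value outside its range is refused whole. OPENING is the closure, from 0 (fully open) to 1 (shut), set as the call begins (- or left out, the last holds). The fingers move at their own pace and stop on an object; FORCE is the grip in N (left out, the last holds). Time passes only in rows, so rows that do not move let the fingers close, or fill a call up. It gives the time, the measured TCP pose, the force and the opening at its end, in the units of the state.
- ctrl.get_state(): the state, without advancing time (a new reading comes with each control period).
- optics.get_image(name): name is "scene" or "side" or "wrist"; returns a dict with "image" (420x560x3 uint8, red, green, blue), "fx", "fy", "cx", "cy" (pixels), "R" (3x3) and "t" (3): a world point X has camera coordinates R X + t; the wrist camera has in their place "hand_eye" (4x4, takes a point from camera to tool coordinates, whose origin is the TCP and whose axes are the flange's). Camera axes: x right, y down, z forward; pixel columns grow to the right and rows downward; lengths in m; the calibration is good to about 2 mm. A picture is of the moment at which its call begins: read the wrist's pose just before it. There is no depth.
- close_job(): hands the job in, once; it reports no verdict.
The state is a dict: "time": time; "joint_positions": joint angles; "qd": joint speeds; "joint_torque": joint torques, N m; "position": TCP position; "tool_rot": TCP orientation; "ft_force": force on the tool from outside, world axes, zero at the start; "torque": the same for the moment, N m; "grip_width": opening from 0.0 (shut) to 1.0 (fully open).
Only numpy, scipy, OpenCV 4.12 (cv2) and the standard library are available. Lean on these libraries where they do the work, as an engineer would, in place of code of your own. Each camera call takes 0.05 s, during which the arm holds its last target. There are 200 camera calls.

TASK

Take the T-ended bar out of the rack and lay it balanced on the middle of the press's narrow anvil, in line with the press, T end in under the frame towards the column (no hand fits there: put the bar down on the bench on the way and take it again by its plain end). Let go, then press the plunger head down until its foot stands firmly on the bar, and let it spring back, leaving the bar lying level on the anvil. Leave the plain bar, strap roll, screwdriver and screw bin where they are.

Things in the scene. Friction and masses are not known exactly. Their poses are not given: they have to be found in the camera images.
- t_bar: Aluminium bar along its own y, 200 long, 40 wide, 16 thick (mm), about 0.22 kg. The 20 mm at its -y end are a flat crosspiece 66 wide: a T from above. Origin: underside, at the balance point, 95 from the T end's face, 105 from the plain end. z up. Starts lying flat in either rack slot, T end sticking out 60 to 75 past the lip, roughly square to it.
- plain_bar: Bystander: plain aluminium bar 160 x 40 x 16 mm without a crosspiece, along its own y, in the rack's other slot, sticking out 45 to 60 mm. Origin: centre of the underside.
- rack: Fixed grey steel rack (mm), open to its -y. Origin: on the bench under the middle of the front lip; +y goes in. Floor 264 wide (x), y 0 to 165, top at z 25: the bars lie on it. Two slots centred at x -64 and +64, about 120 wide, clear from z 25 to 75. Walls and roof begin at y 30; roof top z 83; two fixed green bins on it from y 47, up to z 153.
- press: Fixed blue C-frame hand press (mm). Origin: on the bench under the anvil's centre; z up; column on the -y side, throat open to +y and both sides. Base plate x +-55, y -175 to 40, 15 high. Column 40 wide, face at y -125. Overhead arm 36 wide, from the column to y +16, z 130 to 155. Only the anvil carries the bar; it overhangs at both ends.
- anvil_top (a point): Centre of the top face of the anvil, a bare steel block 44 mm wide (x) and only 28 mm long (y), 60 mm above the bench; axes as the press. The plunger's foot, a disc 22 mm across, hangs 38 mm above it at rest.
- plunger (a joint): Plunger travel in m: 0 at rest (up), grows as pressed down. Springs back: about 2 N to start, 200 N/m more, about 6 N at 0.022, where its foot meets the top of a bar on the anvil and stops. With no bar it goes on to 0.030.
- plunger_top (a point): Centre of the top of the plunger's black mushroom head (36 mm across, 15 mm high), straight above the anvil's centre; at rest at z = 213 mm.
- strap_roll: Bystander: flat roll of dark strap, 104 mm across, 38 mm high, loose on the bench. Origin: centre of the underside.
- screwdriver: Bystander: screwdriver 190 mm long, handle 26 mm thick, lying loose on the bench along its own x (handle to -x). Origin: mid-length, on the bench.
- screw_bin: Bystander: open blue bin of screws, 80 (x) x 110 (y) x 50 mm, loose on the bench. Origin: centre of the underside.
- t_end (a point): Top edge of the T-bar's T end, at mid-width: 95 mm from the bar's origin towards its -y, 16 mm above its underside.
Mind the look-alikes: they are no part of the job. Leave any black or orange look-alike of the t_bar alone.

How it is judged:
By the outcome, as a careful person would: the job done as asked, in the order asked, and still so for the second after the job is handed in, with the robot touching nothing.
It also fails if it takes over 70 s, if anything falls off the work surface, if the arm or the gripper's body presses on something with over 40 N, if the wrist force passes 120 N, or if a joint passes its speed limit or range.

## Working session

There is one attempt and no reset: what is moved stays moved. The work goes in short steps, Python scripts to look and compute and a shell command to move; the robot and the scene stay as the last step left them, time stands still between calls to the robot, and variables do not carry over. Pictures are saved under pics/ and viewed, on a budget of 10 in all, crops included, one or two more only if the job needs it, and the job is handed in when it is done.

```bash
ls; mkdir -p pics; python3 - <<'E'
from bench import ctrl, optics
import cv2,pickle
s=ctrl.get_state();print(s['time'],s['position'],s['tool_rot'],s['grip_width'],ctrl.tcp_to_tips)
for n in ["scene","side","wrist"]:
    d=optics.get_image(n);pickle.dump(d,open(f'pics/{n}0.pkl','wb'));cv2.imwrite(f'pics/{n}0.png',cv2.resize(d['image'][:,:,::-1],(800,600),interpolation=cv2.INTER_CUBIC))
    print({k:v for k,v in d.items() if k!='image'})
E
```

```text
pics
0.0 [ 0.28699139 -0.5826295   0.2384921 ] [-3.05788656e+00 -7.12461620e-01  8.08015463e-04] 0.9985186655544553 0.017
{'fx': 448.251135736107, 'fy': 448.251135736107, 'cx': 287.50048079653374, 'cy': 205.6984077739654, 'R': array([[ 0.49057256,  0.87111555, -0.02227689],
       [ 0.5431123 , -0.32564791, -0.77393957],
       [-0.68144522,  0.36757466, -0.6328675 ]]), 't': array([-0.28574556, -0.09703023,  1.56253144])}
{'fx': 471.6588257971598, 'fy': 471.6588257971598, 'cx': 280.4746775517116, 'cy': 211.0580541231961, 'R': array([[-0.68973038, -0.72400697,  0.00926892],
       [-0.4929116 ,  0.46012176, -0.73846199],
       [ 0.5303868 , -0.51390843, -0.67423139]]), 't': array([0.37764801, 0.29395553, 0.96202506])}
{'fx': 360.66868154966977, 'fy': 360.66868154966977, 'cx': 278.35597828780453, 'cy': 206.27613494358192, 'hand_eye': array([[ 2.57607089e-04, -9.60340642e-01, -2.78829312e-01,
         7.62647567e-02],
       [ 9.99999922e-01,  1.63680785e-04,  3.60140614e-04,
        -4.43509939e-04],
       [-3.00218667e-04, -2.78829383e-01,  9.60340609e-01,
        -1.45186357e-01],
       [ 0.00000000e+00,  0.00000000e+00,  0.00000000e+00,
         1.00000000e+00]])}
```

View pics/scene0.png

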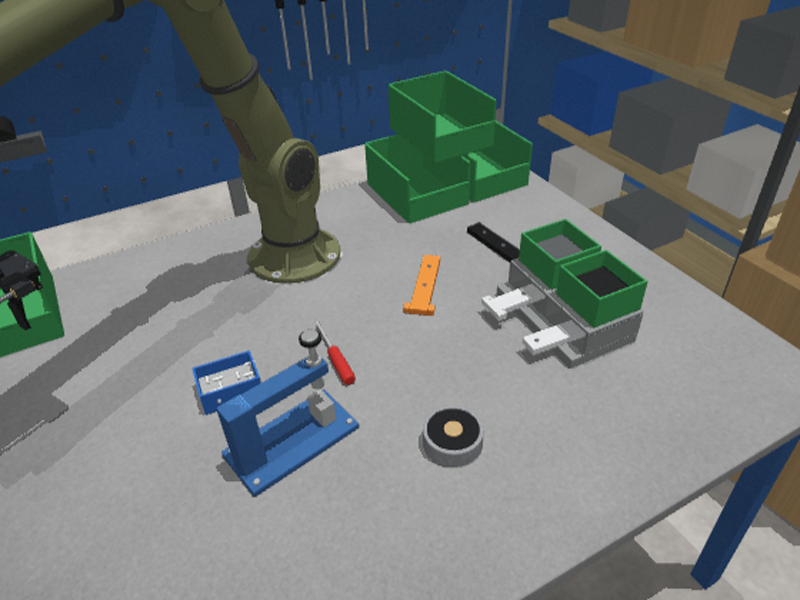

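View pics/side0.png

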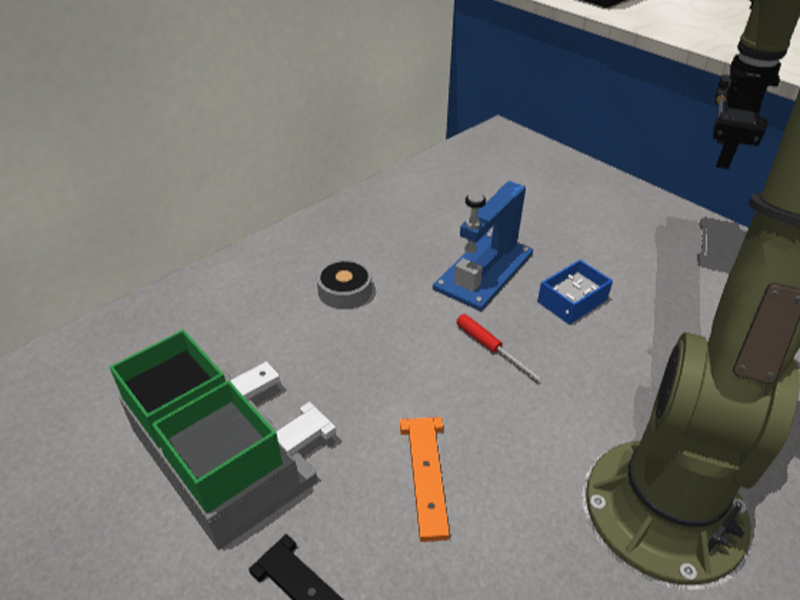

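The scene view shows the T-bar in the rack slot nearer the robot, with its T end at scene (500,303) / side (315,420). The plain bar is in the other slot at scene (545,342). The press anvil is at scene (320,405) / side (468,270) and its column at scene (240,440). The orange and black look-alikes lie on the bench. Next I project these pixels to positions.

```bash
cat > h.py <<'E'
import numpy as np,pickle,cv2
from scipy.optimize import least_squares
from scipy.spatial.transform import Rotation as Ro
def load(n): return pickle.load(open(f'pics/{n}.pkl','rb'))
def wristfix(d,s):
    T=np.eye(4);T[:3,:3]=Ro.from_rotvec(s['tool_rot']).as_matrix();T[:3,3]=s['position']
    M=np.linalg.inv(T@d['hand_eye']);d['R']=M[:3,:3];d['t']=M[:3,3];return d
def rp(d,uv,z):
    r=d['R'].T@np.array([(uv[0]-d['cx'])/d['fx'],(uv[1]-d['cy'])/d['fy'],1]);c=-d['R'].T@d['t']
    return c+r*(z-c[2])/r[2]
def pr(d,X):
    c=np.asarray(X)@d['R'].T+d['t'];return np.c_[c[:,0]/c[:,2]*d['fx']+d['cx'],c[:,1]/c[:,2]*d['fy']+d['cy']]
def fit(obs,x0):
    # obs: list of (d, modelpts Nx3, uv Nx2) ; pose x,y,yaw on z=0
    def P(p,M): 
        c,s=np.cos(p[2]),np.sin(p[2]);return np.asarray(M)@np.array([[c,s,0],[-s,c,0],[0,0,1]])+[p[0],p[1],0]
    f=lambda p:np.concatenate([(pr(d,P(p,M))-uv).ravel() for d,M,uv in obs])
    r=least_squares(f,x0,loss='soft_l1');return r.x,np.abs(r.fun).reshape(-1,2).round(1).tolist()
E
python3 - <<'E'
from h import *
a,b=load('scene0'),load('side0')
for n,d,uv,z in [('baseR',a,(358,424),.015),('baseF',a,(256,490),.015),('baseL',a,(222,455),.0),('head',a,(310,333),.213),
 ('s baseL',b,(433,288),.015),('s baseF',b,(482,305),.015),('s baseR',b,(533,250),.015),('s head',b,(476,199),.213),
 ('T1',a,(482,300),.041),('T2',a,(490,318),.041),('s T1',b,(312,404),.041),('s T2',b,(336,432),.041),
 ('P1',a,(523,342),.041),('P2',a,(532,357),.041),('sP1',b,(267,363),.041),('sP2',b,(279,375),.041),
 ('rackroofcorner bin bl',b,(202,512),.083),('b2',b,(277,460),.083),
 ('roll',a,(453,432),.038),('s roll',b,(344,276),.038),('driver s',b,(461,320),.013),('tip',b,(539,382),.005),('driver',a,(350,380),.013),('tip',a,(319,325),.005),
 ('bin',b,(575,290),.05),('or1',b,(422,424),.016),('or2',b,(435,540),.016),('blackT',b,(275,560),.016)]:
    print(n,rp(d,np.array(uv)*.7,z).round(3))
E
```

```text
baseR [ 0.565 -0.097  0.015]
baseF [ 0.604 -0.298  0.015]
baseL [ 0.496 -0.325  0.   ]
head [ 0.513 -0.141  0.213]
s baseL [ 0.547 -0.085  0.015]
s baseF [ 0.452 -0.117  0.015]
s baseR [ 0.49  -0.318  0.015]
s head [ 0.507 -0.137  0.213]
T1 [0.42  0.265 0.041]
T2 [0.475 0.247 0.041]
s T1 [0.464 0.269 0.041]
s T2 [0.398 0.276 0.041]
P1 [0.566 0.261 0.041]
P2 [0.608 0.251 0.041]
sP1 [0.582 0.27  0.041]
sP2 [0.548 0.271 0.041]
rackroofcorner bin bl [0.393 0.498 0.083]
b2 [0.391 0.382 0.083]
roll [0.681 0.028 0.038]
s roll [0.668 0.033 0.038]
driver s [ 0.452 -0.06   0.013]
tip [ 0.267 -0.052  0.005]
driver [ 0.461 -0.063  0.013]
tip [ 0.277 -0.05   0.005]
bin [ 0.339 -0.241  0.05 ]
or1 [0.334 0.158 0.016]
or2 [0.185 0.282 0.016]
blackT [0.31  0.454 0.016]
```

```bash
python3 -m inch '[[[0,0,-8],[0,0,-8]],[[0,0,-8],[0,0,-8]],[[0,0,-8],[0,0,-8]],[[0,0,-8],[0,0,-8]],[[0,0,-8],[0,0,-8]],[[0,0,-8],[0,0,-8]],[[0,0,-8],[0,0,-8]],[[0,0,-8],[0,0,-8]],[[42,35,0],[0,0,0]],[[42,35,0],[0,0,0]]]' 0
python3 -m inch '[[[42,35,0],[0,0,0]],[[42,35,0],[0,0,0]],[[42,35,0],[0,0,0]],[[42,35,0],[0,0,0]],[[45,0,0],[0,0,-3]],[[45,0,0],[0,0,-3]],[[45,0,0],[0,0,-3]],[[45,0,0],[0,0,-3]],[[0,0,0],[0,0,0]],[[0,0,0],[0,0,0]]]'
cat > look.py <<'E'
import sys,time
from h import *
from bench import ctrl,optics
n,tag=sys.argv[1:3]
s=ctrl.get_state();d=optics.get_image(n)
if n=='wrist': wristfix(d,s)
pickle.dump(d,open(f'pics/{tag}.pkl','wb'))
im=d['image'][:,:,::-1]
if len(sys.argv)>3:
    x0,y0,w,h=map(int,sys.argv[3].split(','));im=im[y0:y0+h,x0:x0+w]
k=min(800/im.shape[1],600/im.shape[0]);print('scale',k)
cv2.imwrite(f'pics/{tag}.png',cv2.resize(im,None,fx=k,fy=k,interpolation=cv2.INTER_CUBIC))
R=Ro.from_rotvec(s['tool_rot']).as_matrix()
print('t',round(s['time'],2),'p',s['position'].round(4),'az',np.degrees(np.arctan2(R[1,0],R[0,0])).round(2),'z',R[:,2].round(3),'f',s['ft_force'].round(1),'w',s['grip_width'])
E
python3 look.py wrist w1
```

```text
time: 1.15
position: [0.3501, -0.5064, 0.3031]
tool_rot: [-2.222, -2.221, 0.0]
ft_force: [1.7, -0.1, 0.2]
grip_width: 1.002
time: 2.15
position: [0.4635, -0.172, 0.3038]
tool_rot: [1.969, 2.446, -0.002]
ft_force: [0.3, -0.3, 0.0]
grip_width: 1.0
scale 1.4285714285714286
t 2.15 p [ 0.4635 -0.172   0.3038] az 102.34 z [ 0.    -0.002 -1.   ] f [ 0.3 -0.3  0. ] w 1.000212239724207
```

View pics/w1.png

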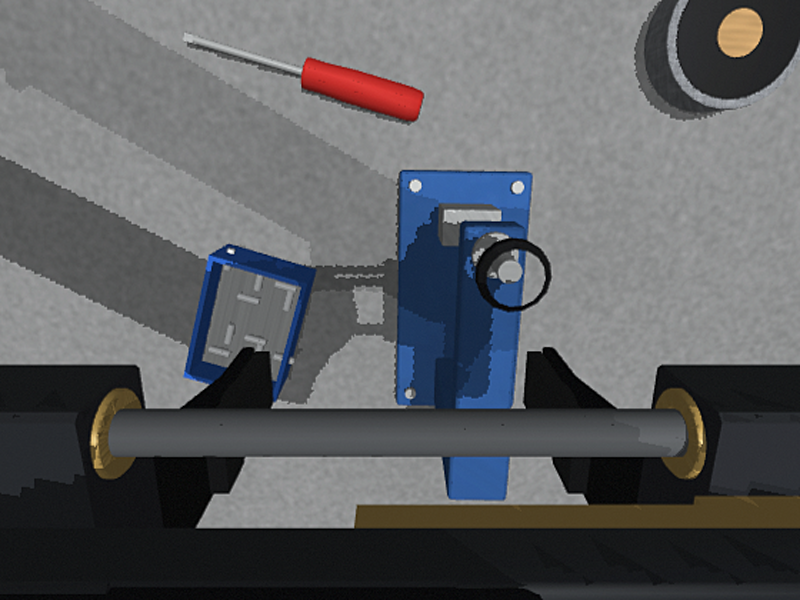

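The wrist view shows the press base plate's corners at (400,171), (532,172) and (397,404), the head at (513,274) and the anvil's front edge at (444,209) to (501,210). The screwdriver, screw bin and roll are all clear of the approach. Next I fit the press pose.

```bash
python3 - <<'E'
from h import *
a,b,w=load('scene0'),load('side0'),load('w1')
k=.7
wM=[[-.055,.04,.015],[.055,.04,.015],[-.055,-.175,.015],[0,0,.206],[-.022,.014,.06],[.022,.014,.06]]
wu=k*np.array([(400,171),(532,172),(397,404),(513,274),(444,209),(501,210)])
print(fit([(w,wM,wu)],[.51,-.14,.2]))
sM=[[.055,.04,.015],[.055,-.175,.015],[0,0,.206]];su=k*np.array([(358,424),(256,490),(310,338)])
bM=[[.055,.04,.015],[-.055,.04,.015],[-.055,-.175,.015],[0,0,.206]];bu=k*np.array([(433,288),(482,305),(533,250),(476,201)])
print(fit([(w,wM,wu),(a,sM,su),(b,bM,bu)],[.51,-.14,.2]))
E
python3 -m inch '[[[0,0,0],[0,0,3]],[[0,0,0],[0,0,3]],[[0,0,0],[0,0,3]],[[0,0,0],[0,0,3]],[[45,0,0],[0,0,0]],[[45,0,0],[0,0,0]],[[45,0,0],[0,0,0]],[[45,0,0],[0,0,0]],[[45,0,0],[0,0,0]],[[45,0,0],[0,0,0]]]'
python3 -m inch '[[[45,-5,0],[0,0,0]],[[45,-5,0],[0,0,0]],[[40,0,0],[0,0,0]],[[0,0,0],[0,0,0]],[[0,0,0],[0,0,0]],[[0,0,0],[0,0,0]],[[0,0,0],[0,0,0]],[[0,0,0],[0,0,0]],[[0,0,0],[0,0,0]],[[0,0,0],[0,0,0]]]'
python3 look.py wrist w2
```

```text
(array([ 0.5143643 , -0.1442521 ,  0.20520247]), [[0.4, 0.7], [1.1, 0.4], [0.1, 1.4], [0.2, 0.5], [0.6, 0.0], [0.6, 0.3]])
(array([ 0.51422213, -0.14412462,  0.20603061]), [[0.5, 0.8], [1.0, 0.6], [0.1, 1.3], [0.3, 0.3], [0.7, 0.1], [0.5, 0.4], [0.2, 2.0], [2.6, 1.3], [0.8, 0.5], [1.0, 3.7], [0.4, 0.0], [0.2, 2.1], [0.6, 1.4]])
time: 3.2
position: [0.463, 0.0972, 0.3035]
tool_rot: [2.221, 2.222, 0.001]
ft_force: [0.7, -0.5, 0.5]
grip_width: 0.999
time: 4.2
position: [0.4521, 0.2268, 0.3036]
tool_rot: [2.217, 2.225, -0.0]
ft_force: [0.7, 0.3, -0.9]
grip_width: 0.998
scale 1.4285714285714286
t 4.2 p [0.4521 0.2268 0.3036] az 90.19 z [ 0. -0. -1.] f [ 0.7  0.3 -0.9] w 0.9979057377427687
```

View pics/w2.png

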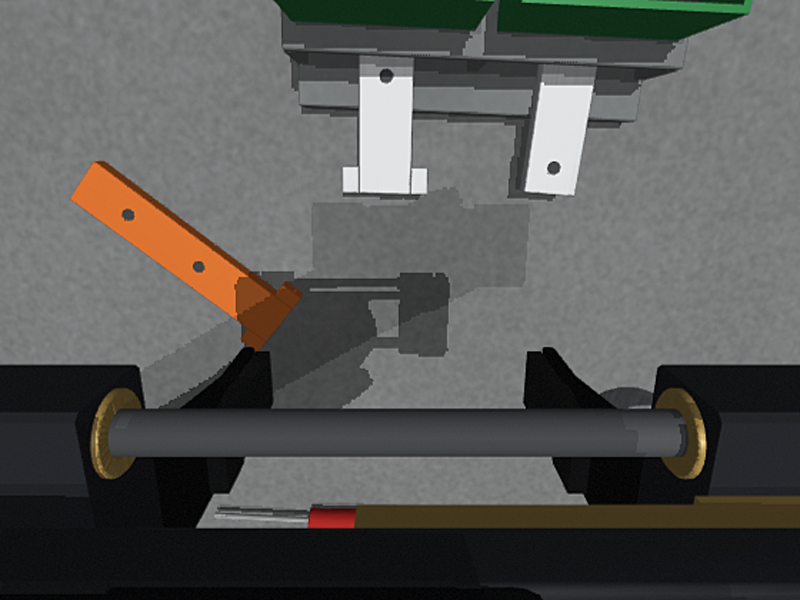

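The T-bar's crosspiece is at (344,192)–(427,192), with its shaft edges at x≈360 and 412. The lip is at y≈105–120 px.

```bash
python3 - <<'E'
from h import *
w=load('w2');k=.7
M=[[-.033,-.095,.041],[.033,-.095,.041],[-.033,-.075,.041],[.033,-.075,.041]]
print(fit([(w,M,k*np.array([(344,192),(427,192),(344,167),(427,167)]))],[.44,.36,0]))
for uv in [(361,165),(412,165),(359,70),(413,70)]: print(rp(w,k*np.array(uv),.041).round(4))
print('lip',rp(w,k*np.array((300,80)),.025),rp(w,k*np.array((300,104)),.025),rp(w,k*np.array((634,95)),.025),rp(w,k*np.array((634,120)),.025))
E
```

```text
(array([0.44185279, 0.3627493 , 0.00335134]), [[0.6, 0.5], [0.6, 0.5], [1.1, 0.5], [0.9, 0.5]])
[0.4234 0.2887 0.041 ]
[0.4625 0.2888 0.041 ]
[0.423  0.3561 0.041 ]
[0.4625 0.3562 0.041 ]
lip [0.37669232 0.35094633 0.025     ] [0.37584135 0.33370283 0.025     ] [0.63323993 0.34111429 0.025     ] [0.63563772 0.32288223 0.025     ]
```

```bash
python3 -m inch '[[[26,-5,0],[0,0,0]],[[25.5,-5,0],[0,0,0]],[[0,0,38],[0,0,0]],[[0,0,40],[0,0,0]],[[0,0,40],[0,0,0]],[[0,0,40],[0,0,0]],[[0,0,40],[0,0,0]],[[0,0,34],[0,0,0]],[[0,0,20],[0,0,0]],[[0,0,0],[0,0,0]]]' 0
python3 -m inch '[[[0,0,10],[0,0,0]],[[0,0,10.5],[0,0,0]],[[0,0,0],[0,0,0]],[[0,0,0],[0,0,0]],[[0,0,0],[0,0,0]],[[0,0,0],[0,0,0]],[[0,0,0],[0,0,0]],[[0,0,0],[0,0,0]],[[0,0,0],[0,0,0]],[[0,0,0],[0,0,0]]]'
python3 -m inch '[[[0,0,0],[0,0,0]],[[0,0,0],[0,0,0]],[[0,0,0],[0,0,0]],[[0,0,0],[0,0,0]],[[0,0,0],[0,0,0]],[[0,0,0],[0,0,0]],[[0,0,0],[0,0,0]],[[0,0,0],[0,0,0]],[[0,0,0],[0,0,0]],[[0,0,0],[0,0,0]]]' 1 50

```

```text
time: 5.25
position: [0.4396, 0.2773, 0.0487]
tool_rot: [-2.215, -2.224, 0.009]
ft_force: [-0.4, 1.0, 0.1]
grip_width: 1.001
time: 6.25
position: [0.4418, 0.2786, 0.031]
tool_rot: [2.217, 2.226, -0.0]
ft_force: [0.3, 0.9, 0.3]
grip_width: 1.001
time: 7.25
position: [0.4418, 0.2786, 0.031]
tool_rot: [2.217, 2.226, -0.0]
ft_force: [0.4, -0.3, 0.9]
grip_width: 0.45
```

```bash
python3 look.py side s1 120,180,280,210
```

```text
scale 2.857142857142857
t 7.25 p [0.4418 0.2786 0.031 ] az 90.23 z [ 0. -0. -1.] f [ 0.4 -0.3  0.9] w 0.4502249222065188
```

View pics/s1.png

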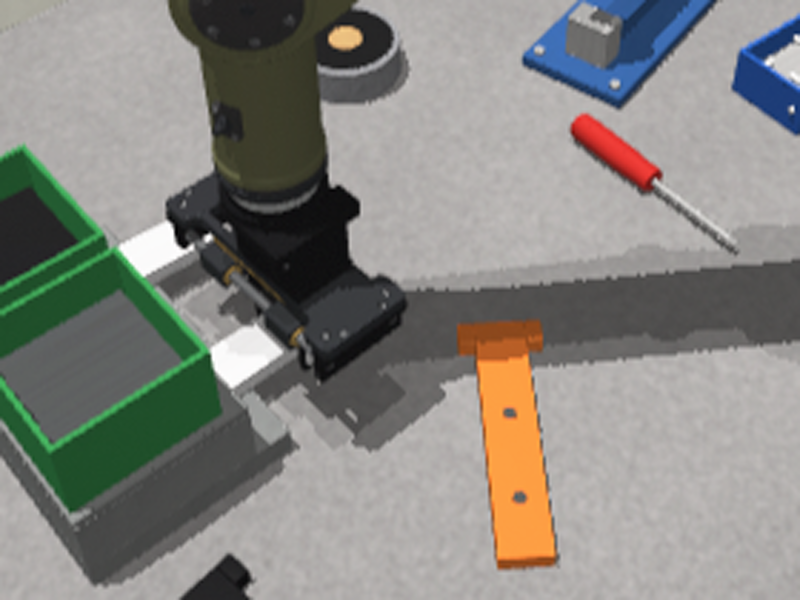

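```bash
python3 -m inch '[[[0,0,-2],[0,0,0]],[[0,0,-2],[0,0,0]],[[-5,0,0],[0,0,0]],[[-10,0,0],[0,0,0]],[[-15,0,0],[0,0,0]],[[-15,0,0],[0,0,0]],[[-10,0,0],[0,0,0]],[[-5,0,0],[0,0,0]],[[0,0,0],[0,0,0]],[[0,0,0],[0,0,0]]]'
python3 look.py wrist w3
```

```text
time: 8.3
position: [0.4421, 0.219, 0.0352]
tool_rot: [-2.217, -2.226, -0.001]
ft_force: [-0.4, 0.0, -2.4]
grip_width: 0.451
scale 1.4285714285714286
t 8.3 p [0.4421 0.219  0.0352] az 90.24 z [ 0.  0. -1.] f [-0.4  0.  -2.4] w 0.45050855160138575
```

View pics/w3.png

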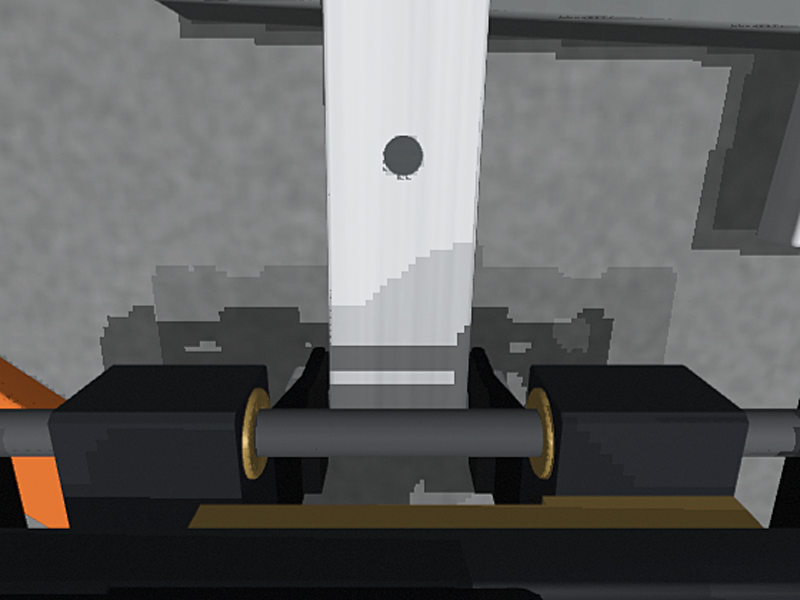

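The gripper holds the shaft at (400,380), just behind the crosspiece. However, the tips stand 11 mm below the bar's underside, so it can't be laid on the bench from this grip. I'll push the bar back in, release, and regrip 12.5 mm higher.

```bash
python3 -m inch '[[[5,0,0],[0,0,0]],[[15,0,0],[0,0,0]],[[20,0,0],[0,0,0]],[[15,0,0],[0,0,0]],[[5,0,0],[0,0,0]],[[0,0,0],[0,0,0]],[[0,0,2],[0,0,0]],[[0,0,2],[0,0,0]],[[0,0,0],[0,0,0]],[[0,0,0],[0,0,0]]]'
python3 -m inch '[[[0,0,0],[0,0,0]],[[0,0,0],[0,0,0]],[[0,0,0],[0,0,0]],[[0,0,0],[0,0,0]],[[0,0,-4],[0,0,0]],[[0,0,-4.5],[0,0,0]],[[0,0,-4],[0,0,0]],[[0,0,0],[0,0,0]],[[0,0,0],[0,0,0]],[[0,0,0],[0,0,0]]]' 0
python3 -m inch '[[[0,0,0],[0,0,0]],[[0,0,0],[0,0,0]],[[0,0,0],[0,0,0]],[[0,0,0],[0,0,0]],[[0,0,0],[0,0,0]],[[0,0,0],[0,0,0]],[[0,0,0],[0,0,0]],[[0,0,0],[0,0,0]],[[0,0,-2],[0,0,0]],[[0,0,-2],[0,0,0]]]' 1 58
```

```text
time: 9.35
position: [0.442, 0.278, 0.031]
tool_rot: [2.218, 2.225, -0.0]
ft_force: [0.1, -0.6, -0.8]
grip_width: 0.453
time: 10.35
position: [0.4417, 0.2785, 0.0434]
tool_rot: [2.217, 2.226, -0.0]
ft_force: [0.1, 0.4, -0.1]
grip_width: 1.003
time: 11.35
position: [0.4414, 0.2783, 0.0473]
tool_rot: [-2.217, -2.226, 0.002]
ft_force: [-0.5, 0.1, -2.8]
grip_width: 0.452
```

```bash
python3 -m inch '[[[0,0,-4],[0,0,0]],[[-8,0,0],[0,0,0]],[[-16,0,0],[0,0,0]],[[-20,0,0],[0,0,0]],[[-22,0,0],[0,0,0]],[[-22,0,0],[0,0,0]],[[-22,0,0],[0,0,0]],[[-20,0,0],[0,0,0]],[[-15,0,0],[0,0,0]],[[-10,0,0],[0,0,0]]]'
python3 -m inch '[[[-10,5,0],[0,0,0]],[[-15,10,0],[0,0,0]],[[-20,12,0],[0,0,0]],[[-20,12,0],[0,0,0]],[[-13,10,0],[0,0,0]],[[-5,9,0],[0,0,-3]],[[0,0,0],[0,0,-4]],[[0,0,0],[0,0,-3]],[[0,0,0],[0,0,-1.6]],[[0,0,0],[0,0,0]]]'
python3 -m inch '[[[0,0,5],[0,0,0]],[[0,0,8],[0,0,0]],[[0,0,8],[0,0,0]],[[0,0,6],[0,0,0]],[[0,0,3],[0,0,0]],[[0,0,0],[0,0,0]],[[0,0,0],[0,0,0]],[[0,0,0],[0,0,0]],[[0,0,0],[0,0,0]],[[0,0,0],[0,0,0]]]'
python3 look.py scene s2 200,120,280,210
```

```text
time: 12.35
position: [0.4423, 0.1216, 0.0515]
tool_rot: [2.218, 2.223, -0.002]
ft_force: [0.7, 0.5, -2.2]
grip_width: 0.454
time: 13.35
position: [0.501, 0.0409, 0.0514]
tool_rot: [-1.98, -2.438, -0.001]
ft_force: [0.6, -0.8, -1.4]
grip_width: 0.45
time: 14.35
position: [0.5009, 0.0408, 0.0218]
tool_rot: [1.981, 2.438, 0.0]
ft_force: [-0.7, -0.8, -0.1]
grip_width: 0.453
scale 2.857142857142857
t 14.35 p [0.5009 0.0408 0.0218] az 101.82 z [ 0. -0. -1.] f [-0.7 -0.8 -0.1] w 0.4528798148524031
```

View pics/s2.png

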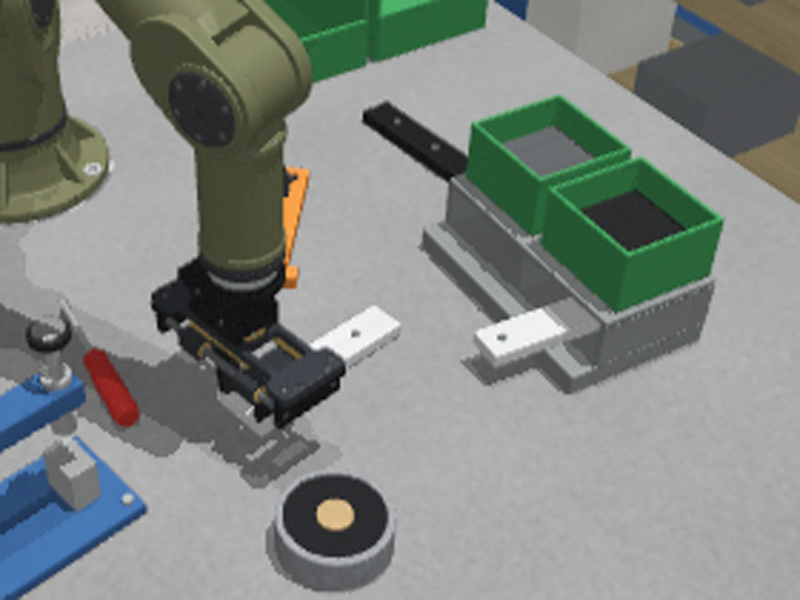

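```bash
python3 -m inch '[[[0,0,1],[0,0,0]],[[0,0,1],[0,0,0]],[[0,0,0],[0,0,0]],[[0,0,0],[0,0,0]],[[0,0,0],[0,0,0]],[[0,0,0],[0,0,0]],[[0,0,0],[0,0,0]],[[0,0,0],[0,0,0]],[[0,0,0],[0,0,0]],[[0,0,0],[0,0,0]]]'
python3 -m inch '[[[0,0,0],[0,0,0]],[[0,0,0],[0,0,0]],[[0,0,0],[0,0,0]],[[0,0,0],[0,0,0]],[[0,0,0],[0,0,0]],[[0,0,-20],[0,0,0]],[[0,0,-40],[0,0,0]],[[0,0,-40],[0,0,0]],[[0,0,-40],[0,0,0]],[[0,0,-40],[0,0,0]]]' 0
python3 -m inch '[[[10,0,-40],[0,0,0]],[[20,0,-40],[0,0,0]],[[20,0,0],[0,0,0]],[[0,0,0],[0,0,0]],[[0,0,0],[0,0,0]],[[0,0,0],[0,0,0]],[[0,0,0],[0,0,0]],[[0,0,0],[0,0,0]],[[0,0,0],[0,0,0]],[[0,0,0],[0,0,0]]]'
python3 look.py wrist w4
```

```text
time: 15.4
position: [0.5007, 0.0409, 0.0195]
tool_rot: [1.981, 2.439, -0.0]
ft_force: [-1.0, -0.6, -1.7]
grip_width: 0.453
time: 16.4
position: [0.5004, 0.0411, 0.2011]
tool_rot: [1.98, 2.439, -0.0]
ft_force: [0.5, 0.1, -0.2]
grip_width: 0.996
time: 17.4
position: [0.4904, 0.0896, 0.2794]
tool_rot: [-1.981, -2.438, 0.0]
ft_force: [-0.7, 0.1, -0.6]
grip_width: 1.0
scale 1.4285714285714286
t 17.4 p [0.4904 0.0896 0.2794] az 101.81 z [-0.  0. -1.] f [-0.7  0.1 -0.6] w 1.0001945946742687
```

View pics/w4.png

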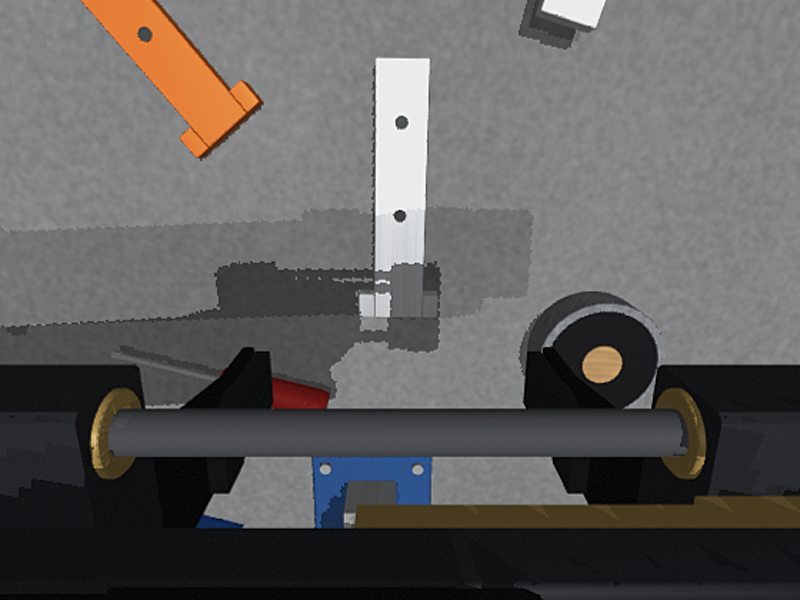

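The bar lies flat on the bench. Its plain-end corners are at (376,58) and (429,58), and its T-face corners at (359,317) and (437,317).

```bash
python3 - <<'E'
from h import *
w=load('w4');k=.7
M=[[-.02,.105,.016],[.02,.105,.016],[-.033,-.095,.016],[.033,-.095,.016],[-.033,-.075,.016],[.033,-.075,.016]]
p,r=fit([(w,M,k*np.array([(376,58),(429,58),(359,317),(437,317),(359,291),(437,291)]))],[.49,.12,.2]);print(p,r)
az=np.radians(101.81);ex=np.array([np.cos(az),np.sin(az)]);ey=np.array([np.sin(az),-np.cos(az)])
u=np.array([-np.sin(p[2]),np.cos(p[2])])
g=p[:2]+.09*u; d=g-[.4904,.0896];print('grip',g,'tool x,y mm',d@ex*1e3,d@ey*1e3)
E
```

```text
[0.48477278 0.12295422 0.19057318] [[0.8, 1.4], [0.6, 0.7], [0.4, 0.4], [0.3, 0.4], [0.5, 1.7], [0.9, 2.6]]
grip [0.46772483 0.21132485] tool x,y mm 123.78899308272531 2.7178708730744057
```

```bash
python3 -m inch '[[[20,2.7,0],[0,0,0]],[[30,0,0],[0,0,0]],[[34,0,10],[0,0,0]],[[30,0,30],[0,0,0.9]],[[10,0,40],[0,0,0]],[[0,0,45],[0,0,0]],[[0,0,45],[0,0,0]],[[0,0,40],[0,0,0]],[[0,0,28],[0,0,0]],[[0,0,12],[0,0,0]]]' 0
python3 -m inch '[[[0,0,6],[0,0,0]],[[0,0,3.7],[0,0,0]],[[0,0,0],[0,0,0]],[[0,0,0],[0,0,0]],[[0,0,0],[0,0,0]],[[0,0,0],[0,0,0]],[[0,0,0],[0,0,0]],[[0,0,0],[0,0,0]],[[0,0,0],[0,0,0]],[[0,0,0],[0,0,0]]]'
python3 -m inch '[[[0,0,0],[0,0,0]],[[0,0,0],[0,0,0]],[[0,0,0],[0,0,0]],[[0,0,0],[0,0,0]],[[0,0,0],[0,0,0]],[[0,0,0],[0,0,0]],[[0,0,0],[0,0,0]],[[0,0,0],[0,0,0]],[[0,0,0],[0,0,0]],[[0,0,0],[0,0,0]]]' 1 60
```

```text
time: 18.45
position: [0.4659, 0.211, 0.0267]
tool_rot: [-1.997, -2.421, 0.006]
ft_force: [0.2, -0.5, 0.3]
grip_width: 1.001
time: 19.45
position: [0.4678, 0.2117, 0.0198]
tool_rot: [2.0, 2.423, -0.0]
ft_force: [0.3, 0.1, 0.0]
grip_width: 1.0
time: 20.45
position: [0.4678, 0.2118, 0.0198]
tool_rot: [2.0, 2.423, -0.0]
ft_force: [0.6, 0.6, 0.5]
grip_width: 0.449
```

```bash
python3 -m inch '[[[0,0,-12],[0,0,0]],[[0,0,-24],[0,0,-0.9]],[[0,0,-24],[0,0,0]],[[0,-7,-12],[0,0,0]],[[-15,-10,0],[0,0,0]],[[-30,-10,0],[0,0,0]],[[-35,0,0],[0,0,0]],[[-30,0,0],[0,0,0]],[[-17,0,0],[0,0,0]],[[-10,0,0],[0,0,0]]]'
python3 -m inch '[[[-10,0,0],[0,0,0]],[[-18,0,0],[0,0,0]],[[-18,0,0],[0,0,0]],[[-18,0,0],[0,0,0]],[[-18,0,0],[0,0,0]],[[-18,0,0],[0,0,0]],[[-16,0,0],[0,0,0]],[[-10,0,0],[0,0,0]],[[-4,0,0],[0,0,0]],[[0,0,0],[0,0,0]]]'
python3 look.py side s3 270,100,200,150
```

```text
time: 21.45
position: [0.4696, 0.0703, 0.0922]
tool_rot: [1.983, 2.436, -0.001]
ft_force: [-0.6, 1.4, -2.2]
grip_width: 0.452
time: 22.45
position: [0.4962, -0.055, 0.0918]
tool_rot: [-1.981, -2.438, -0.0]
ft_force: [-0.8, -0.2, -2.2]
grip_width: 0.455
scale 4.0
t 22.45 p [ 0.4962 -0.055   0.0918] az 101.82 z [-0.  0. -1.] f [-0.8 -0.2 -2.2] w 0.45486202842230805
```

View pics/s3.png

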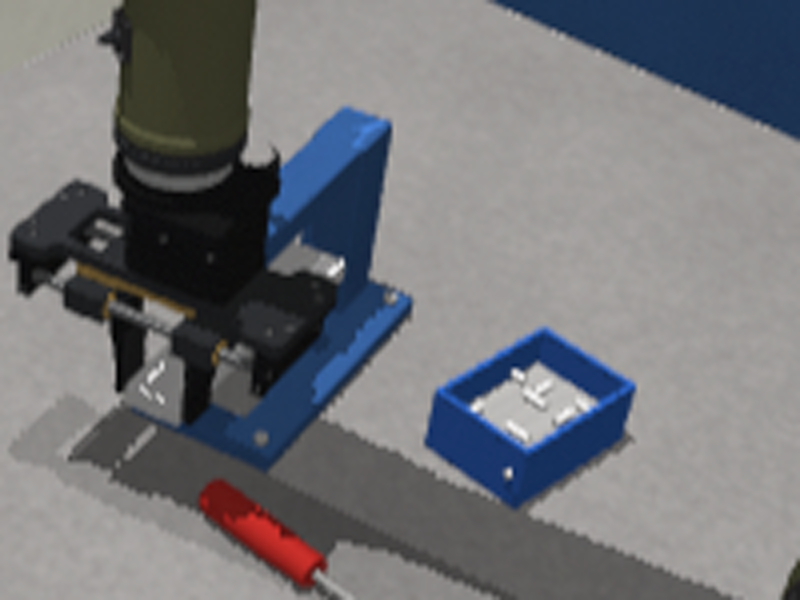

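```bash
python3 - <<'E'
from h import *
d=load('s3');p=(.5142,-.1441,.2055);c,s=np.cos(p[2]),np.sin(p[2])
for m in [(-.033,-.095,.088),(-.033,-.075,.088),(.033,-.095,.088),(-.033,-.075,.072)]:
    X=[[p[0]+c*m[0]-s*m[1],p[1]+s*m[0]+c*m[1],m[2]]];print(m,((pr(d,X)[0]-[270,100])*4).round())
E
python3 -m inch '[[[-0.4,-0.6,3],[0,0,0]],[[0,0,3],[0,0,0]],[[0,0,2],[0,0,0]],[[0,0,1],[0,0,0]],[[0,0,0.5],[0,0,0]],[[0,0,0],[0,0,0]],[[0,0,0],[0,0,0]],[[0,0,0],[0,0,0]],[[0,0,0],[0,0,0]],[[0,0,0],[0,0,0]]]'
```

```text
(-0.033, -0.095, 0.088) [347. 254.]
(-0.033, -0.075, 0.088) [333. 269.]
(0.033, -0.095, 0.088) [263. 222.]
(-0.033, -0.075, 0.072) [331. 287.]
time: 23.5
position: [0.4956, -0.0557, 0.0824]
tool_rot: [1.981, 2.438, -0.0]
ft_force: [0.1, 0.0, -2.6]
grip_width: 0.451
```

```bash
python3 -m inch '[[[0,0,0.5],[0,0,0]],[[0,0,0.5],[0,0,0]],[[0,0,0],[0,0,0]],[[0,0,0],[0,0,0]],[[0,0,0],[0,0,0]],[[0,0,0],[0,0,0]],[[0,0,0],[0,0,0]],[[0,0,0],[0,0,0]],[[0,0,0],[0,0,0]],[[0,0,0],[0,0,0]]]'
python3 -m inch '[[[0,0,0.5],[0,0,0]],[[0,0,0.3],[0,0,0]],[[0,0,0],[0,0,0]],[[0,0,0],[0,0,0]],[[0,0,0],[0,0,0]],[[0,0,0],[0,0,0]],[[0,0,0],[0,0,0]],[[0,0,0],[0,0,0]],[[0,0,0],[0,0,0]],[[0,0,0],[0,0,0]]]'
```

```text
time: 24.5
position: [0.4956, -0.0556, 0.0813]
tool_rot: [-1.981, -2.439, 0.0]
ft_force: [-0.3, -0.3, -2.7]
grip_width: 0.451
time: 25.5
position: [0.4957, -0.0556, 0.0805]
tool_rot: [1.981, 2.439, -0.0]
ft_force: [0.4, -0.2, -2.3]
grip_width: 0.452
```

```bash
python3 -m inch '[[[0,0,0.5],[0,0,0]],[[0,0,0.5],[0,0,0]],[[0,0,0],[0,0,0]],[[0,0,0],[0,0,0]],[[0,0,0],[0,0,0]],[[0,0,0],[0,0,0]],[[0,0,0],[0,0,0]],[[0,0,0],[0,0,0]],[[0,0,0],[0,0,0]],[[0,0,0],[0,0,0]]]'
python3 -m inch '[[[0,0,0.5],[0,0,0]],[[0,0,0.5],[0,0,0]],[[0,0,0],[0,0,0]],[[0,0,0],[0,0,0]],[[0,0,0],[0,0,0]],[[0,0,0],[0,0,0]],[[0,0,0],[0,0,0]],[[0,0,0],[0,0,0]],[[0,0,0],[0,0,0]],[[0,0,0],[0,0,0]]]'
```

```text
time: 26.5
position: [0.4957, -0.0555, 0.0796]
tool_rot: [1.98, 2.439, 0.0]
ft_force: [-0.5, 1.2, 1.1]
grip_width: 0.455
time: 27.5
position: [0.4957, -0.0555, 0.0786]
tool_rot: [-1.981, -2.439, -0.0]
ft_force: [-1.2, 3.2, 4.8]
grip_width: 0.453
```

```bash
python3 -m inch '[[[0,0,-0.5],[0,0,0]],[[0,0,-0.3],[0,0,0]],[[0,0,0],[0,0,0]],[[0,0,0],[0,0,0]],[[0,0,0],[0,0,0]],[[0,0,0],[0,0,0]],[[0,0,0],[0,0,0]],[[0,0,0],[0,0,0]],[[0,0,0],[0,0,0]],[[0,0,0],[0,0,0]]]'
python3 -m inch '[[[0,0,0],[0,0,0]],[[0,0,0],[0,0,0]],[[0,0,0],[0,0,0]],[[0,0,0],[0,0,0]],[[0,0,0],[0,0,0]],[[0,0,0],[0,0,0]],[[0,0,0],[0,0,0]],[[0,0,0],[0,0,0]],[[0,0,0],[0,0,0]],[[0,0,0],[0,0,0]]]' 0
python3 -m inch '[[[10,0,0],[0,0,0]],[[20,0,-10],[0,0,0]],[[30,0,-30],[0,0,0]],[[30,0,-40],[0,0,0]],[[0,0,-45],[0,0,0]],[[0,0,-40],[0,0,0]],[[0,0,0],[0,0,0]],[[0,0,0],[0,0,0]],[[0,0,0],[0,0,0]],[[0,0,0],[0,0,0]]]'
python3 look.py wrist w5;python3 look.py scene s4 120,200,160,160
```

```text
time: 28.5
position: [0.4957, -0.0558, 0.0794]
tool_rot: [1.981, 2.438, -0.0]
ft_force: [-0.1, 0.9, 1.8]
grip_width: 0.45
time: 29.5
position: [0.4956, -0.0556, 0.0793]
tool_rot: [1.981, 2.439, -0.0]
ft_force: [-0.7, 0.3, 0.6]
grip_width: 0.995
time: 30.5
position: [0.4761, 0.0329, 0.2429]
tool_rot: [-1.978, -2.437, 0.002]
ft_force: [-0.9, 0.3, 0.4]
grip_width: 1.003
scale 1.4285714285714286
t 30.5 p [0.4761 0.0329 0.2429] az 101.86 z [-0.003  0.001 -1.   ] f [-0.9  0.3  0.4] w 1.0030181869180848
scale 3.75
t 30.55 p [0.4763 0.0328 0.243 ] az 101.86 z [-0.003  0.001 -1.   ] f [0.6 0.3 0.1] w 1.0002924730626839
```

View pics/w5.png

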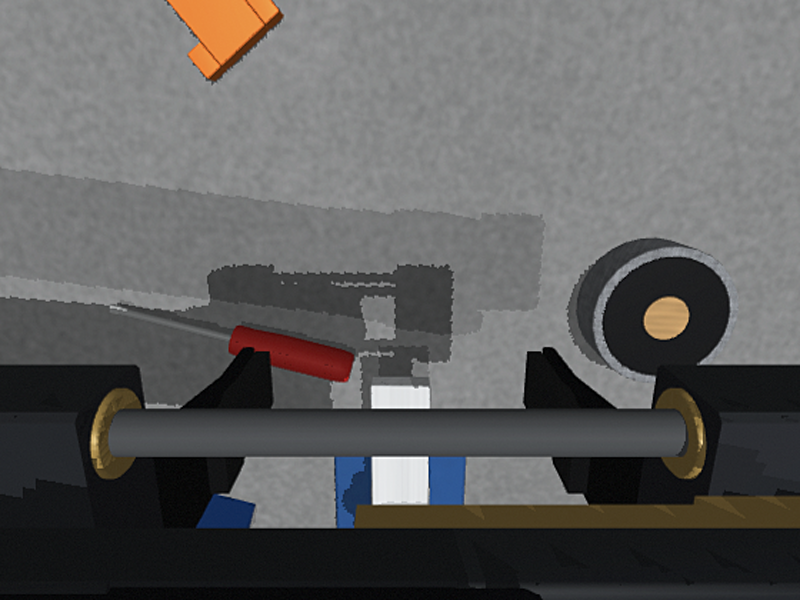

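View pics/s4.png

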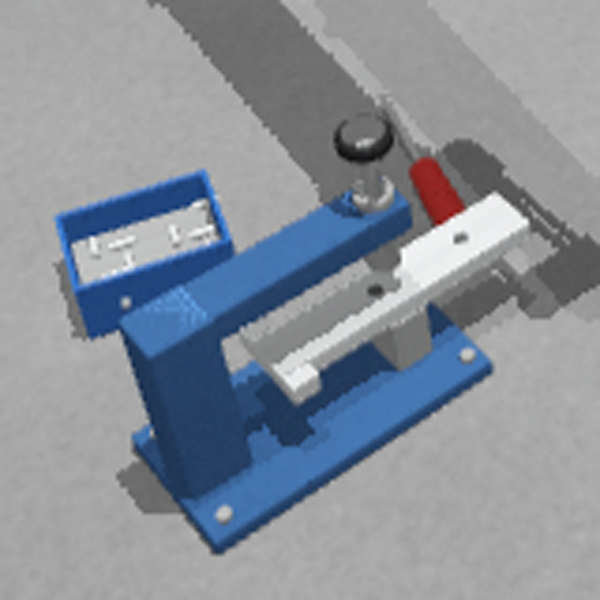

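```bash
python3 - <<'E'
from h import *
w=load('w5');s=load('s4');k=.7
c,sn=np.cos(.2055),np.sin(.2055)
for uv in [(371,386),(429,386)]:
    X=rp(w,k*np.array(uv),.076)[:2]-[.5142,-.1441];print('plain end in press mm',X@[c,sn]*1e3,X@[-sn,c]*1e3)
for uv in [(282,376),(320,370),(528,212),(490,195)]:
    X=rp(s,np.array(uv)/3.75+[120,200],.076)[:2]-[.5142,-.1441];print('scene',uv,X@[c,sn]*1e3,X@[-sn,c]*1e3)
E
python3 -m inch '[[[0,1,-30],[0,0,0]],[[-20,0,-10],[0,0,0]],[[-30,0,0],[0,0,0]],[[-35,0,0],[0,0,0]],[[-35,0,0],[0,0,0]],[[-30,0,0],[0,0,0]],[[-20,0,0],[0,0,0]],[[-11,0,0],[0,0,0]],[[0,0,0],[0,0,0]],[[0,0,0],[0,0,0]]]' 1 20
```

```text
plain end in press mm -19.457560395567384 104.23813129545097
plain end in press mm 19.093947599886917 104.3699537073789
scene (282, 376) 23.23086821752209 -94.1329331765142
scene (320, 370) 35.258362817711266 -73.83299978929462
scene (528, 212) 15.666093019820932 108.35441002318994
scene (490, 195) -15.06620733614668 99.02729492301201
time: 31.6
position: [0.5154, -0.1427, 0.2843]
tool_rot: [-1.978, -2.44, -0.001]
ft_force: [-0.3, 0.6, -0.6]
grip_width: 0.167
```

The bar lies centred on the anvil: the wrist view puts its plain end at 104.3 mm (ideal 105), and it is level with the foot hanging above. Now I press.

```bash
python3 -m inch '[[[0,0,10],[0,0,0]],[[0,0,15],[0,0,0]],[[0,0,10],[0,0,0]],[[0,0,6],[0,0,0]],[[0,0,5],[0,0,0]],[[0,0,4],[0,0,0]],[[0,0,4],[0,0,0]],[[0,0,4],[0,0,0]],[[0,0,2],[0,0,0]],[[0,0,0],[0,0,0]]]'
python3 -m inch '[[[0,0,4],[0,0,0]],[[0,0,4],[0,0,0]],[[0,0,3],[0,0,0]],[[0,0,2],[0,0,0]],[[0,0,1],[0,0,0]],[[0,0,1],[0,0,0]],[[0,0,0.5],[0,0,0]],[[0,0,0],[0,0,0]],[[0,0,0],[0,0,0]],[[0,0,0],[0,0,0]]]'
```

```text
time: 32.6
position: [0.5155, -0.1445, 0.2245]
tool_rot: [1.98, 2.438, 0.0]
ft_force: [-1.0, -0.3, 3.2]
grip_width: 0.006
time: 33.6
position: [0.5156, -0.1445, 0.2092]
tool_rot: [1.98, 2.438, 0.0]
ft_force: [-0.4, 0.8, 6.4]
grip_width: 0.001
```

```bash
python3 -m inch '[[[0,0,1],[0,0,0]],[[0,0,0.5],[0,0,0]],[[0,0,0.5],[0,0,0]],[[0,0,0],[0,0,0]],[[0,0,0],[0,0,0]],[[0,0,0],[0,0,0]],[[0,0,0],[0,0,0]],[[0,0,0],[0,0,0]],[[0,0,0],[0,0,0]],[[0,0,0],[0,0,0]]]'
```

```text
time: 34.6
position: [0.5156, -0.1446, 0.2084]
tool_rot: [1.98, 2.438, -0.001]
ft_force: [-3.3, 0.7, 13.4]
grip_width: 0.001
```

```bash
python3 -m inch '[[[0,0,0.4],[0,0,0]],[[0,0,0.3],[0,0,0]],[[0,0,0],[0,0,0]],[[0,0,0],[0,0,0]],[[0,0,0],[0,0,0]],[[0,0,0],[0,0,0]],[[0,0,0],[0,0,0]],[[0,0,0],[0,0,0]],[[0,0,0],[0,0,0]],[[0,0,0],[0,0,0]]]'
python3 -m inch '[[[0,0,-1],[0,0,0]],[[0,0,-2],[0,0,0]],[[0,0,-3],[0,0,0]],[[0,0,-4],[0,0,0]],[[0,0,-4],[0,0,0]],[[0,0,-4],[0,0,0]],[[0,0,-4],[0,0,0]],[[0,0,-4],[0,0,0]],[[0,0,-5],[0,0,0]],[[0,0,-10],[0,0,0]]]'
python3 -m inch '[[[0,0,-20],[0,0,0]],[[0,0,-20],[0,0,0]],[[20,0,-10],[0,0,0]],[[40,0,0],[0,0,0]],[[40,0,0],[0,0,0]],[[40,0,0],[0,0,0]],[[20,0,0],[0,0,0]],[[0,0,0],[0,0,0]],[[0,0,0],[0,0,0]],[[0,0,0],[0,0,0]]]'
python3 look.py scene s5 120,200,160,160
```

```text
time: 35.6
position: [0.5157, -0.1445, 0.2084]
tool_rot: [1.98, 2.437, -0.001]
ft_force: [-4.4, 1.6, 17.4]
grip_width: 0.003
time: 36.6
position: [0.5143, -0.1443, 0.2465]
tool_rot: [-1.979, -2.437, 0.001]
ft_force: [0.3, -0.2, -0.2]
grip_width: 0.003
time: 37.6
position: [0.4827, 0.01, 0.2971]
tool_rot: [-1.984, -2.436, 0.0]
ft_force: [-0.3, 0.1, -0.5]
grip_width: 0.001
scale 3.75
t 37.6 p [0.4827 0.01   0.2971] az 101.67 z [-0.  0. -1.] f [-0.3  0.1 -0.5] w 0.0009250716572429778
```

View pics/s5.png

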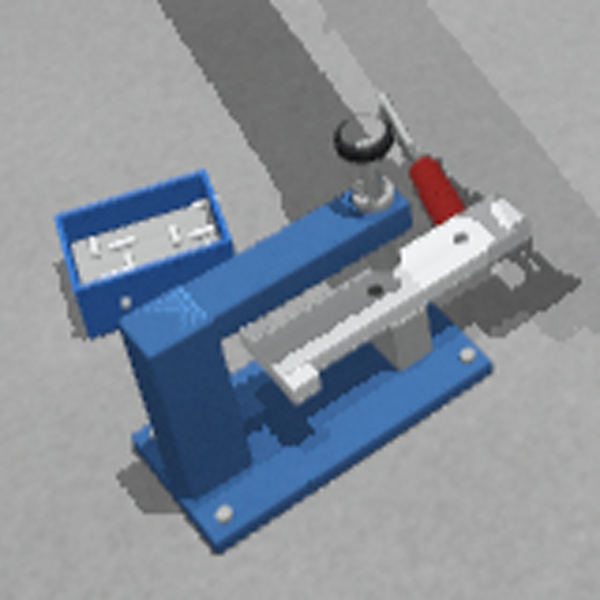

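The bar lies where it was, with its T corner still at (300,400) and its plain end at (528,212). The head is back up at (363,138), and the screwdriver and screw bin haven't moved.

```bash
python3 -c "
from bench import close_job
print(close_job())"
```

```text
the job is handed in; nothing more can be done
None
```

The T-bar is lying level on the middle of the anvil, T end in towards the column, and the press has been worked once. I handed the job in at 37.6 s.

**What I did:** I drew the bar from the rack, laid it on the bench, took it again by the plain end and slid it in under the frame onto the anvil. After letting go, I pressed the plunger head with the closed gripper. It stopped at about 21.6 mm of travel with 17 N on it, then I let it spring back and moved clear.

**Last checks:**
- **Before pressing:** the wrist camera put the plain end 104.3 mm from the anvil's centre (ideal 105) and about 0.2 mm off the press's line. The rougher scene-camera points scattered by several mm.
- **After pressing:** the scene camera showed the bar unmoved and level, and the head back up. The screwdriver and screw bin were where they had been.
- **Not looked at again:** I have no picture of the plain bar after the T-bar came out or of the strap roll after the press stroke. Both looked undisturbed when last seen.

**What disagreed:**
- **First grasp:** it was meant for the crosspiece but closed on the shaft just behind it. I never found out why.
- **Grip height:** that grasp was also too low to lay the bar on the bench. I slid the bar back into its slot and gripped it again about 12 mm higher.
- **Pictures:** I viewed 11, one past the budget.

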